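# Unclamp the glued dental casts and lay the stack out

### The job

The glue on the dental casts has set. Flip the toggle clamp's arm up and over, past upright, so that it stays open; then take the stack apart from the top: lay the steel pressure bar centred across the saddle rest, set the full-arch cast teeth up in the wide tray and the narrow sectional cast teeth up in the narrow tray, and last lay the bare carrier plate flat, centred and square across the two wooden bearers. Set the plaster casts down rather than dropping them, for they chip.

Things in the scene. Friction and masses are not known exactly. Their poses are not given: they have to be found in the camera images.
- clamp (a joint): Toggle clamp arm on a fixed steel base (205 x 150 x 12 mm), in rad: 0 closed (level, holding the bar down), 1.57 upright, stop at 2.1 leaning away from the stack. Hinge axis level, 100 mm above the work surface, in cheeks 110 mm high, 105 mm from the stack's middle. About 2 N lifts the ball; let go below 1.3 it falls shut, past 1.8 it falls back to the stop.
- clamp_ball (a point): Centre of the black ball (28 mm diameter) ending the 12 mm round clamp arm: pinch here. The frame turns with the arm: +x points from the ball along the arm to the hinge axis 127 mm away, y is parallel to that axis. Closed: 100 mm above the work surface, x level, z up; a spindle 22 mm along +x presses on the bar. Opening carries the ball up, then over towards the first +x.
- bar: Plain steel pressure bar, 20 (x) x 130 (y) x 14 mm (z), 0.2 kg, top of the stack, lying on the teeth of both casts, its underside 56 mm above the work surface, level with the casts' tops. Origin at the centre of its underside, z up. Pinch it across x at the middle.
- full_cast: White plaster cast of a whole dental arch, 56 (x) x 60 (y) mm: 14 mm thick base with bevelled front (-x) corners and a horseshoe of teeth, 24 mm high in all, 0.12 kg. On the carrier (underside at 32 mm), at either end, 72 mm centre to centre from the section cast. Origin at the centre of its underside, z up. Flat faces at x = +-28 mm to pinch.
- section_cast: White plaster cast of part of an arch, 56 (x) x 34 (y) mm: 14 mm thick base with one straight row of teeth along x, 24 mm high in all, 0.07 kg. On the carrier's other end (underside at 32 mm). Origin at the centre of its underside, z up. Flat faces at x = +-28 mm to pinch.
- carrier: Plain aluminium plate, 60 (x) x 140 (y) x 10 mm (z), 0.22 kg, bottom of the stack, loose on a raised 34 mm wide strip of the clamp's base, underside 22 mm above the work surface and 10 mm above the base plate, so fingertips fit beside it. Origin at the centre of its underside, z up. Pinch it across x at the middle.
- saddle_rest: Target of the bar, fixed: grey plastic rest on the work surface, 60 (x) x 130 (y) mm, with two 16 mm wide saddles at y = +-45 mm, seat 20 mm above the origin, between cheeks 40 mm apart along x that rise 12 mm higher. The bar lies along y. Between the saddles it is open (floor 6 mm high) for the fingers. Origin at the centre of its underside, z up. 
- wide_tray: Target of the full cast, fixed: shallow steel tray on the work surface, the wider of two, inside 76 (x) x 80 (y) mm, floor 3 mm above its origin, rim 7 mm. Origin at the centre of its underside, z up. 
- narrow_tray: Target of the section cast, fixed: shallow steel tray on the work surface, the narrower of two, inside 76 (x) x 54 (y) mm, floor 3 mm above its origin, rim 7 mm. Origin at the centre of its underside, z up. 
- bearers: Target of the carrier, fixed on the work surface: two wooden bearers along x, each 90 x 20 mm and 20 mm high, at y = +-50 mm, joined by a 12 mm wide, 6 mm high tie. The carrier lies along y across both. Origin at the centre of its underside, z up. 

How it is judged:
By the outcome, as a careful person would: the job done as asked, in the order asked, and still so for the second after the job is handed in, with the robot touching nothing.
It also fails if it takes over 115 s, if anything falls off the work surface, if the arm or the gripper's body presses on something with over 40 N, if the wrist force passes 120 N, or if a joint passes its speed limit or range.

### The arm

A 7-joint arm with a two-finger parallel gripper is mounted at the origin on the work surface. World frame = base frame: x ahead of the robot, y to its left, z up, the work surface at z = 0. Lengths are in m, angles in rad, forces in N, time in s.
With the tool pointing down it reaches from about 0.4 to 0.85 m from the base axis. Payload 6.9 kg.
Tool frame: the origin (TCP) lies midway between the tips of the shut fingers; the grasp point (between the pads) lies behind it (ctrl.pinch_z is the z of the grasp point in the tool frame, in m); z points along the fingers, y is the line along which they close (so a half turn about z gives the same grasp; the last joint's range is limited). The gripper opens to 85 mm and grips with 20 to 120 N. Pads are 22 mm wide; open, the fingers measure 114 mm over their backs; the gripper's body (76 mm by 85 mm) begins 54 mm behind the grasp point. The pads swing forward as they close: fully open they stand 13 mm farther back than shut.
Start: joints at [1.452, 0.507, -0.238, 1.5, 0.126, 1.149, -0.155], TCP at [0.139, -0.609, 0.231] pointing down, gripper open.
Joint ranges: [-3.08, 3.08], [-0.24, 2.05], [-1.43, 1.35], [0, 2.5], [-1.52, 4.66], [0.17, 1.96], [-2.89, 2.89]. Speed limits (rad/s): [2.39, 2.39, 3.14, 3.14, 3.14, 3.14, 3.14].

### API

Orientations are given as a unit quaternion [w, x, y, z].
In Python, from station import ctrl, get_state, vision, ticket, models gives the robot as it stands. Calls block until the motion is done:
- ctrl.movep(position, orientation): joint-space move of the TCP to a pose.
- ctrl.movel(position, frame=None, max_speed=0.15): straight line of the TCP; frame=None keeps the orientation; max_speed is the mean speed in m/s.
- ctrl.set_joints(angles): joint-space move.
- ctrl.ungrasp() and ctrl.close_gripper(force=None): open the fingers fully, or close them until they stop; force is the grip in N (None keeps the last).
- ctrl.pause(seconds).
- ctrl.ik(position, orientation): joint angles nearest the present ones, or None.
- get_state(): the state.
- vision.grab_frame(name): name is "side" or "top"; returns (picture, depth): 480x640x3 uint8, blue, green, red; 480x640 float32, m along the optical axis (not along the pixel's ray), 0 where there is no reading.
- vision.camera_info(name): a dict with "mtx" (3x3 intrinsics, pixels), "R" (3x3) and "t" (3): a world point X has camera coordinates R X + t. Camera axes: x right, y down, z forward; pixel columns grow to the right and rows downward; lengths in m; the calibration is good to about 2 mm. A picture is of the moment at which its call begins. camera_info takes no time and is no camera call.
A pose or a line that the arm cannot do raises ctrl.Unreachable and nothing moves.
- ticket.close_job(): hands the job in; it is judged then, once.
Trained networks look in the newest picture that a camera, given by its name, has taken for a name from the list of things; names that differ only in an ending like _2 or _b are one class to them, and where a whole thing is asked for, a point or a joint stands for the part that bears it (a point fixed in the world has none). Each returns a list of dicts, best first, with "p" (0 to 1); they miss things now and then, are a little off and sometimes report something else, mostly with a low value. They report only what shows in the picture. A call takes as long as a camera call.
- models.recognise(camera, target): "point" ([column, row] in pixels, amid what is visible of it).
- models.masks_of(camera, target): "mask" (480x640 bool, what is visible of it) and "point" ([column, row] in pixels, amid what is visible of it).
The state is a dict: "time": time; "qpos": joint angles; "qd": joint speeds; "tau": joint torques, N m; "tcp_pos": TCP position; "eef_rot": TCP orientation; "contact_force": force on the tool from outside, world axes, zero at the start; "wrist_torque": the same for the moment, N m; "width": finger opening in m; "gripper_force": force on a finger pad.
Only numpy, scipy, OpenCV 4.12 (cv2) and the standard library are available. Lean on these libraries where they do the work, as an engineer would, in place of code of your own. Each camera call takes 0.05 s, during which the arm holds its last target. There are 200 camera calls.

## Working session

There is one attempt and no reset: what is moved stays moved. The work goes in short steps, each a Python script; the robot and the scene stay as the last script left them, time stands still between calls to the robot, and variables do not carry over. Pictures are saved under pics/ and viewed, at most 14 in all, crops included, and the job is handed in when it is done.

```bash
ls; mkdir -p pics; python3 - <<'E'
from station import ctrl,get_state,vision,models
import cv2,numpy as np
for c in("top","side"):
    p,d=vision.grab_frame(c); cv2.imwrite(f"pics/{c}0.png",p); np.save(f"{c}0.npy",d)
    i=vision.camera_info(c); print(c,i["mtx"].round(1).tolist(),i["R"].round(3).tolist(),i["t"].round(3).tolist())
    for t in "clamp clamp_ball bar full_cast section_cast carrier saddle_rest wide_tray narrow_tray bearers".split():
        print(t,[(np.round(r["point"]).tolist(),round(r["p"],2)) for r in models.recognise(c,t)[:3]])
s=get_state();print(s["time"],ctrl.pinch_z,s["eef_rot"],s["width"])
E
```

```text
pics
station.py
top [[515.9, 0.0, 324.4], [0.0, 515.9, 246.6], [0.0, 0.0, 1.0]] [[-0.023, -1.0, 0.009], [-0.99, 0.022, -0.142], [0.141, -0.012, -0.99]] [-0.001, 0.497, 1.084]
clamp [([334.0, 245.0], 0.84)]
clamp_ball [([334.0, 246.0], 0.57)]
bar [([343.0, 255.0], 0.77)]
full_cast [([352.0, 255.0], 0.59)]
section_cast []
carrier [([311.0, 258.0], 0.9)]
saddle_rest [([451.0, 214.0], 0.73)]
wide_tray [([186.0, 305.0], 0.65)]
narrow_tray [([184.0, 220.0], 0.87)]
bearers [([466.0, 294.0], 0.98), ([452.0, 214.0], 0.31)]
side [[609.2, 0.0, 321.7], [0.0, 609.2, 240.2], [0.0, 0.0, 1.0]] [[-0.751, -0.66, -0.018], [-0.361, 0.433, -0.826], [0.553, -0.614, -0.563]] [0.365, 0.242, 0.803]
clamp [([331.0, 218.0], 0.69)]
clamp_ball [([335.0, 222.0], 0.73)]
bar [([328.0, 248.0], 0.59)]
full_cast [([357.0, 249.0], 0.91), ([384.0, 193.0], 0.53)]
section_cast [([330.0, 262.0], 0.94)]
carrier [([326.0, 274.0], 0.85)]
saddle_rest [([386.0, 192.0], 0.93)]
wide_tray [([236.0, 413.0], 0.68), ([155.0, 347.0], 0.66)]
narrow_tray [([154.0, 348.0], 0.83)]
bearers [([462.0, 221.0], 0.83)]
1.1 -0.0187 [-1.20514636e-05  9.93750595e-01  1.11623275e-01 -4.26004690e-06] 0.08496906046342938
```

View pics/top0.png

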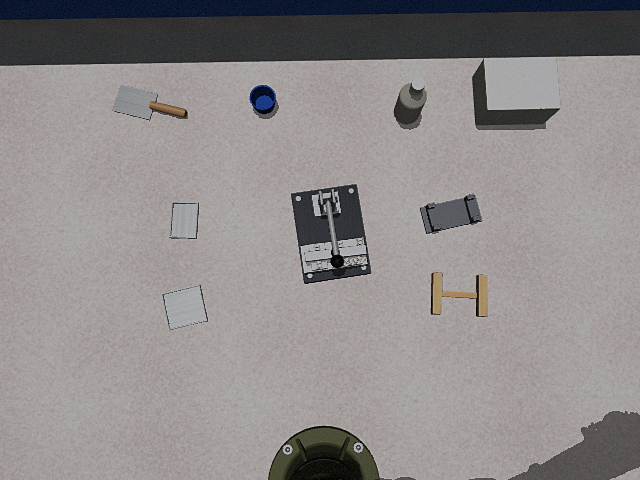

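View pics/side0.png

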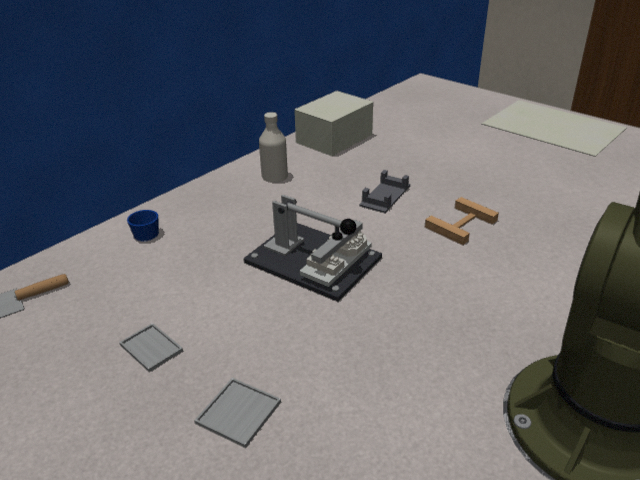

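```bash
python3 - <<'E'
import cv2
p=cv2.imread("pics/top0.png")[195:315,240:400]; cv2.imwrite("pics/topc.png",cv2.resize(p,(800,600),interpolation=cv2.INTER_CUBIC))
E
```

```text
(no output)
```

View pics/topc.png

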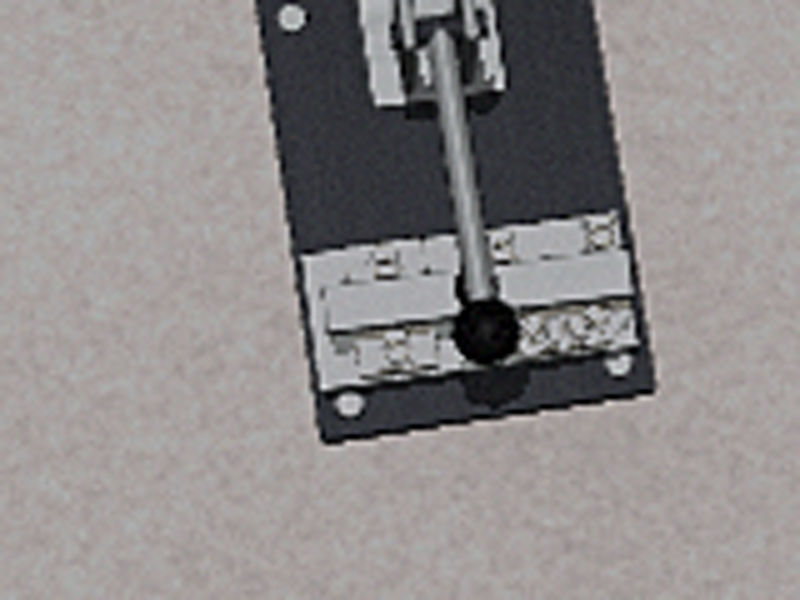

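The top view shows the clamp with its hinge at about (327,200) and the ball at (337,261). The full cast is at the right (-y) end. The trays are on the left at (184,220) narrow and (186,306) wide; the saddle is at (451,214) and the bearers at (460,295). The side view agrees. Next I'll measure.

```bash
cat > h.py <<'E'
from station import ctrl,get_state,vision,models,ticket
import cv2,numpy as np
def plane(c,uv,z):
    i=vision.camera_info(c);uv=np.atleast_2d(np.asarray(uv,float))
    r=np.c_[uv,np.ones(len(uv))]@np.linalg.inv(i["mtx"]).T@i["R"]; o=-i["R"].T@i["t"]
    return o+r*((z-o[2])/r[:,2])[:,None]
def cloud(c,d):
    i=vision.camera_info(c);v,u=np.mgrid[:480,:640]
    P=np.stack([u,v,np.ones_like(u)],-1)@np.linalg.inv(i["mtx"]).T*d[...,None]
    return (P-i["t"])@i["R"]
def rect(xy):
    (a,b),(w,h),g=cv2.minAreaRect((np.asarray(xy)*1000).astype(np.float32))
    return [round(float(v),1) for v in(a,b,w,h,g)]
E
cat > m.py <<'E'
from h import *
for c in("top","side"):
    p,d=vision.grab_frame(c);W=cloud(c,d)
    for t in "clamp bar full_cast section_cast carrier saddle_rest wide_tray narrow_tray bearers".split():
        for r in models.masks_of(c,t)[:2]:
            if r["p"]<.5: continue
            m=r["mask"]&(d>0); z=W[m][:,2]*1000; 
            zt=dict(bar=.07,full_cast=.046,section_cast=.046,carrier=.032,saddle_rest=.006,wide_tray=.007,narrow_tray=.007,bearers=.02,clamp=.1)[t]
            uv=np.argwhere(r["mask"])[:,::-1]
            print(c,t,round(r["p"],2),m.sum(),np.percentile(z,[2,25,50,75,98]).round(),"plane",rect(plane(c,uv,zt)[:,:2]),"cloud",rect(W[m][:,:2]))
    m=(W[...,2]>.095)&(W[...,2]<.12)&(abs(W[...,0]-.5)<.15)&(abs(W[...,1])<.1)&(p.max(-1)<45)
    print("ball",m.sum(),W[m].mean(0) if m.any() else 0, np.argwhere(m).mean(0)[::-1])
    dk=(abs(W[...,0]-.5)<.2)&(abs(W[...,1])<.15)&(W[...,2]>.007)&(W[...,2]<.017)
    print("base",rect(W[dk][:,:2]),W[dk][:,2].mean(), "table z",np.median(W[300:330,250:300,2]))
E
python3 m.py
```

```text
top clamp 0.72 487 [ 34. 102. 104. 107. 114.] plane [513.9, -31.6, 139.4, 25.6, 4.5] cloud [518.0, -32.9, 147.5, 27.3, 3.8]
top bar 0.57 534 [42. 67. 69. 70. 73.] plane [478.0, -34.6, 24.0, 130.3, 5.7] cloud [482.3, -37.5, 27.1, 137.1, 5.9]
top full_cast 0.85 328 [39. 45. 48. 53. 58.] plane [482.8, -72.6, 56.2, 53.9, 12.4] cloud [483.5, -71.1, 56.2, 54.8, 8.3]
top section_cast 0.79 270 [11. 44. 46. 50. 57.] plane [476.2, 1.9, 59.1, 35.5, 6.4] cloud [479.2, 2.1, 63.3, 35.9, 6.4]
top section_cast 0.65 1556 [-1.  4.  6. 16. 32.] plane [563.1, -286.9, 64.5, 126.4, 10.8] cloud [572.6, -298.2, 67.3, 131.4, 10.8]
top carrier 0.74 269 [26. 30. 31. 33. 36.] plane [478.9, -30.1, 60.3, 138.0, 7.0] cloud [478.9, -29.9, 59.7, 138.3, 6.9]
top saddle_rest 0.66 1516 [ 0.  4.  6. 16. 32.] plane [570.9, -298.0, 63.8, 131.2, 10.5] cloud [570.1, -300.7, 60.6, 134.4, 11.3]
top wide_tray 0.76 1492 [-2.  2.  3.  5.  9.] plane [375.0, 297.9, 83.3, 87.9, 12.7] cloud [375.5, 299.4, 84.4, 90.1, 12.8]
top narrow_tray 0.82 961 [-1.  2.  3.  5.  9.] plane [569.6, 301.0, 61.5, 81.3, 86.9] cloud [569.7, 301.9, 61.7
[... 1009 characters left out ...]
d [481.7, -52.6, 62.3, 186.8, 7.0]
side saddle_rest 0.61 1140 [ 2.  6. 10. 20. 33.] plane [581.5, -313.4, 79.7, 172.3, 14.4] cloud [579.2, -322.6, 78.9, 192.7, 21.9]
side wide_tray 0.64 3361 [1. 3. 4. 5. 9.] plane [374.4, 298.0, 87.9, 90.9, 11.7] cloud [379.2, 295.6, 90.3, 93.7, 12.2]
side narrow_tray 0.84 1703 [1. 3. 4. 5. 9.] plane [568.0, 301.8, 64.3, 90.8, 88.1] cloud [574.8, 298.9, 65.1, 96.7, 87.0]
side bearers 0.8 1354 [ 0.  7. 15. 20. 22.] plane [383.4, -293.0, 144.7, 103.5, 85.6] cloud [393.0, -305.2, 126.4, 100.7, 85.6]
ball 226 [ 0.47311149 -0.02680674  0.10590165] [337.54424779 223.62831858]
base [532.6, -26.6, 208.0, 155.3, 7.2] 0.012475809950074006 table z 0.0006434565548605073
```

```bash
cat > m2.py <<'E'
from h import *
import math
from scipy.optimize import minimize
B=dict(base=(.007,.0165,.53,-.025,7,None),bar=(.066,.075,.479,-.033,7,"bar"),carrier=(.028,.0355,.479,-.03,7,"carrier"),
 saddle=(.003,.035,.571,-.3,11,"saddle_rest"),wide=(.002,.011,.375,.298,12.5,"wide_tray"),narrow=(.002,.011,.569,.3015,-3,"narrow_tray"),bearers=(.015,.024,.388,-.304,-4,"bearers"))
for c in("top","side"):
    p,d=vision.grab_frame(c);d=cv2.medianBlur(d,3);W=cloud(c,d);
    for t,(a,b,x,y,g,n) in B.items():
        L=max(1,1); r=.14 if t=="base" else .085
        m=(W[...,2]>a)&(W[...,2]<b)&(np.hypot(W[...,0]-x,W[...,1]-y)<r)
        if n:
            M=[q["mask"] for q in models.masks_of(c,n) if np.hypot(*(plane(c,q["point"],a)[0,:2]-[x,y]))<.04]
            if not M: print(c,t,"none");continue
            m&=cv2.erode(M[0].astype(np.uint8),np.ones((2,2)))>0 if 0 else M[0]
        q=W[m][:,:2]-[x,y]
        def ext(g):
            k=math.radians(g);u=q@np.array([[math.cos(k),-math.sin(k)],[math.sin(k),math.cos(k)]])
            return np.percentile(u,[1,99],axis=0),k
        G=min(np.arange(g-6,g+6.1,.25),key=lambda g:np.prod(np.diff(ext(g)[0],axis=0)))
        e,k=ext(G);mid=e.mean(0);w=np.diff(e,axis=0)[0]
        print(c,t,m.sum(),"yaw",G,"centre",((np.array([x,y])+[mid[0]*math.cos(k)-mid[1]*math.sin(k),mid[0]*math.sin(k)+mid[1]*math.cos(k)])*1000).round(1),"size",(w*1000).round(1))
    # ball: black disk
    u0,v0=((337,261) if c=="top" else (348,227))
    k=(p.max(-1)<40);k[:v0-14]=0;k[v0+14:]=0;k[:,:u0-14]=0;k[:,u0+14:]=0
    n,l,s,ce=cv2.connectedComponentsWithStats(cv2.morphologyEx(k.astype(np.uint8),cv2.MORPH_OPEN,np.ones((3,3))))
    j=1+np.argmax(s[1:,4]);print("ball",ce[j],s[j],plane(c,ce[j],.1).round(4))
E
python3 m2.py
```

```text
top base 3651 yaw 6.75 centre [531.4 -26.3] size [202.1 148. ]
top bar 478 yaw 6.0 centre [478.5 -33.9] size [ 19.3 125.3]
top carrier none
top saddle 1400 yaw 11.0 centre [ 569.1 -298.6] size [ 58.4 124.9]
top wide 1293 yaw 12.0 centre [375.1 298.3] size [81.  85.2]
top narrow 810 yaw -3.25 centre [569.2 301.7] size [80.6 59.4]
top bearers 776 yaw -4.25 centre [ 388.5 -305. ] size [ 87.2 119.5]
ball [337.52272727 264.76363636] [331 255  15  20 220] [[ 0.4494 -0.0369  0.1   ]]
side base 3197 yaw 7.25 centre [530.8 -25.6] size [201.9 146.9]
side bar 375 yaw 3.5 centre [477.4 -33.9] size [ 20.1 128.3]
side carrier none
side saddle 1154 yaw 11.5 centre [ 569.3 -294.7] size [ 60.1 118.1]
side wide 3309 yaw 12.5 centre [375.8 297.6] size [81.4 85.6]
side narrow 1627 yaw -2.75 centre [570.1 301.1] size [81.4 59.4]
side bearers 673 yaw -4.5 centre [ 389.  -305.7] size [ 88.6 120.5]
ball [347.84455959 226.51813472] [340 219  16  16 193] [[ 0.4591 -0.0382  0.1   ]]
```

```bash
cat >> h.py <<'E'
def q_of(deg):
    a=np.radians(deg)/2; return np.array([0,np.cos(a),np.sin(a),0])
def rep(s=""):
    g=get_state();print(s,"t",round(g["time"],2),"tcp",g["tcp_pos"].round(4) if hasattr(g["tcp_pos"],"round") else g["tcp_pos"],"F",np.round(g["contact_force"],1),"w",round(g["width"],4),"gf",np.round(g["gripper_force"],1),"q7",round(g["qpos"][6],2),flush=True)
H=np.array([.5832,-.0213]);YAW=7.
ex=np.array([np.cos(np.radians(YAW)),np.sin(np.radians(YAW))]);ey=np.array([-ex[1],ex[0]])
MID=H-.105*ex
E
python3 - <<'E'
from h import *
print(H,MID)
pos=lambda th:np.r_[H-.127*np.cos(th)*ex,.1+.127*np.sin(th)-.0187]
for a in (7,97,-83,187): print(a,[None if (j:=ctrl.ik(np.r_[MID,z],q_of(a))) is None else np.round(j,2).tolist() for z in(.01,.2)])
print([ctrl.ik(pos(t),q_of(7)) is not None for t in(0,1,2)])
p=pos(0)
ctrl.movep(p+[0,0,.12],q_of(7));rep("above")
ctrl.movel(p+[0,0,.0]);rep("at")
ctrl.close_gripper(25);rep("closed")
E
```

```text
[ 0.5832 -0.0213] [ 0.47898265 -0.03409628]
7 [[0.2, 0.61, -0.27, 2.13, 0.36, 0.44, -1.8], [0.5, 0.36, -0.66, 1.91, 0.27, 0.95, -1.73]]
97 [[0.35, 0.64, -0.5, 2.13, 0.62, 0.52, -0.49], [0.65, 0.42, -0.9, 1.91, 0.38, 1.0, -0.29]]
-83 [[-0.04, 0.61, 0.08, 2.13, -0.12, 0.41, -2.88], [-0.72, 0.54, 1.15, 1.93, -0.57, 1.05, -2.33]]
187 [[0.54, 0.73, -0.82, 2.12, 0.88, 0.68, 0.81], [0.85, 0.57, -1.29, 1.91, 0.61, 1.14, 1.01]]
[True, True, True]
above t 5.13 tcp [ 0.4573 -0.0376  0.2012] F [-0.1 -1.  -0.2] w 0.085 gf 0.0 q7 -1.72
at t 6.08 tcp [ 0.4576 -0.0367  0.0818] F [ 0.3  0.1 -0.6] w 0.0852 gf 0.0 q7 -1.9
closed t 6.66 tcp [ 0.4573 -0.0372  0.0817] F [-0.2 -0.9  6.1] w 0.0266 gf 24.2 q7 -1.9
```

```bash
python3 - <<'E'
from h import *
pos=lambda th:np.r_[H-.127*np.cos(th)*ex,.1+.127*np.sin(th)-.0187]
for i,t in enumerate(np.arange(.15,2.06,.15)):
    ctrl.movel(pos(t),max_speed=.12)
    g=get_state()
    print(round(t,2),np.round(g["contact_force"],1),round(g["width"],4),round(g["gripper_force"],1),round(g["time"],1),flush=True)
    if g["width"]<.015: print("LOST");break
    if np.linalg.norm(g["contact_force"])>25: print("F");break
p,d=vision.grab_frame("side");cv2.imwrite("pics/s1.png",p[60:360,180:580])
E
```

```text
0.15 [-0.4 -2.3 -1.6] 0.0263 24.8 7.0
0.3 [-1.1 -3.3 -2.1] 0.0261 24.9 7.3
0.45 [-2.3 -4.6 -0.9] 0.0262 25.0 7.6
0.6 [-2.1 -3.6 -0. ] 0.0265 25.1 7.9
0.75 [-2.  -3.8  1.1] 0.0263 25.3 8.2
0.9 [-2.  -3.5  0.6] 0.0265 25.3 8.5
1.05 [-1.4 -3.6  0.5] 0.0263 25.3 8.8
1.2 [-2.3 -4.   1.9] 0.0265 25.4 9.1
1.35 [-1.5 -2.4  1.8] 0.0266 25.6 9.4
1.5 [-0.8 -1.1  2.6] 0.0261 25.9 9.7
1.65 [-0.4 -1.   4.2] 0.026 26.3 10.1
1.8 [ 0.2 -0.2  5.5] 0.0264 26.7 10.4
1.95 [0.7 0.1 5.2] 0.0262 27.1 10.7
```

View pics/s1.png

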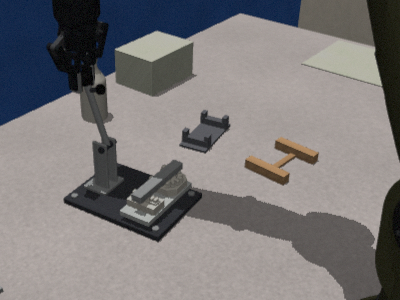

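The crop shows the ball in the fingers at (75,75) and the arm leaning away past upright. The bar is on the stack at about (155,190). I'll release and re-measure the stack.

```bash
python3 - <<'E'
from h import *
ctrl.movel(np.r_[H-.127*np.cos(2.03)*ex,.1+.127*np.sin(2.03)-.0187],max_speed=.1);rep()
ctrl.ungrasp();rep("open")
p=np.array(get_state()["tcp_pos"]);ctrl.movel(p+[0,0,.10],max_speed=.25);rep()
ctrl.movep(np.r_[.45,-.25,.3],q_of(97));rep()
p,d=vision.grab_frame("top");cv2.imwrite("pics/t2.png",cv2.resize(p[150:310,240:440],(800,640))[:600])
E
sed -i 's/^B=dict.*/B=dict(base=(.007,.0165,.53,-.025,7,None),bar=(.066,.075,.479,-.033,7,"bar"),carrier=(.028,.0355,.479,-.033,7,"carrier"),full=(.04,.05,.483,-.07,7,"full_cast"),section=(.04,.05,.474,.0015,7,"section_cast"))/; /^ saddle/d' m2.py; sed -i '/# ball/,$d' m2.py; python3 m2.py
```

```text
t 10.97 tcp [ 0.6397 -0.0137  0.1955] F [1.8 0.3 5.1] w 0.0261 gf 27.3 q7 -1.79
open t 11.57 tcp [ 0.639  -0.0145  0.1951] F [ 0.2 -0.   0.5] w 0.0851 gf 0.0 q7 -1.79
 t 12.12 tcp [ 0.639  -0.0144  0.2957] F [-0.4 -0.4 -1.2] w 0.0858 gf 0.0 q7 -1.74
 t 13.78 tcp [ 0.4502 -0.2496  0.2998] F [ 0.1  1.2 -0.9] w 0.0855 gf 0.0 q7 0.15
top base 3756 yaw 8.0 centre [531.5 -26.2] size [202.2 148. ]
top bar 573 yaw 5.75 centre [478.4 -33.9] size [ 19.5 125.7]
top carrier 339 yaw 7.25 centre [478.5 -29.8] size [ 58.  134.7]
top full 273 yaw 8.5 centre [483.3 -68.9] size [55.4 57.6]
top section 131 yaw 7.25 centre [475.6   2.8] size [54.7 31.7]
side base 3210 yaw 7.5 centre [531.3 -25.8] size [202.5 147.3]
side bar 584 yaw 5.5 centre [479.  -33.8] size [ 20.1 127.5]
side carrier none
side full 201 yaw 3.75 centre [467.5 -68.9] size [25.7 56.4]
side section 244 yaw 6.5 centre [476.2   2.9] size [56.3 33.5]
```

View pics/t2.png

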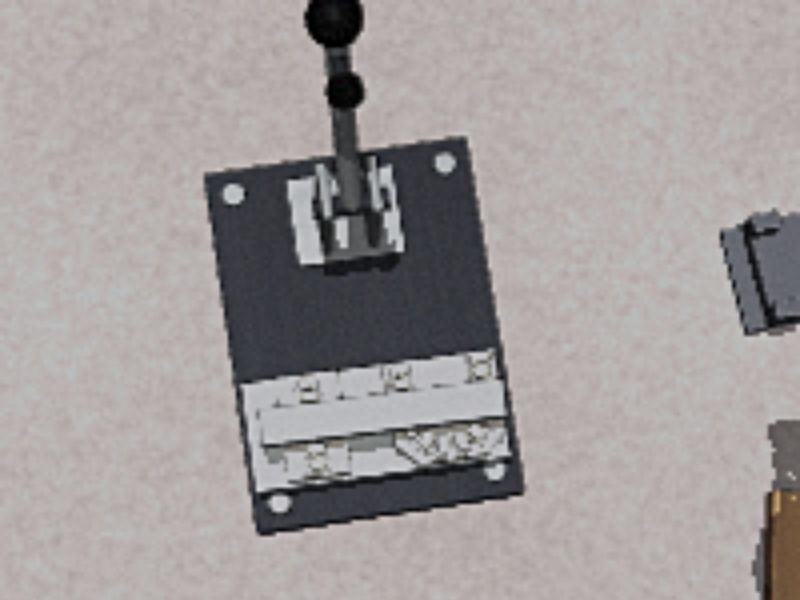

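The clamp is open: in the crop the ball is at (335,18), leaning away past the hinge. The bar lies alone on the casts with the full cast to its right. Now I'll move the bar.

```bash
cat >> h.py <<'E'
def grab(xy,yaw,z,force,zup=.2,w=None):
    q=q_of(yaw+90); ctrl.movep(np.r_[xy,zup],q); ctrl.movel(np.r_[xy,z+.015],max_speed=.2); ctrl.movel(np.r_[xy,z],max_speed=.05)
    rep("down"); ctrl.close_gripper(force); rep("closed"); ctrl.movel(np.r_[xy,z+.03],max_speed=.08); ctrl.movel(np.r_[xy,zup],max_speed=.2); rep("lift")
def put(xy,yaw,z,zup=.2):
    q=q_of(yaw+90); ctrl.movep(np.r_[xy,zup],q); rep("over"); ctrl.movel(np.r_[xy,z+.02],max_speed=.2); ctrl.movel(np.r_[xy,z+.001],max_speed=.04); rep("low")
    z0=z+.001
    while get_state()["contact_force"][2]<F0+2.5 and z0>z-.003: z0-=.0005; ctrl.movel(np.r_[xy,z0],max_speed=.02)
    ctrl.pause(.2); rep("set z %.4f"%z0); ctrl.ungrasp(); ctrl.pause(.2); ctrl.movel(np.r_[xy,z0+.04],max_speed=.1); ctrl.movel(np.r_[xy,zup],max_speed=.25); rep("up")
F0=0.
def yv(deg): a=np.radians(deg); return np.array([-np.sin(a),np.cos(a)])
E
python3 - <<'E'
from h import *
c=np.array([.4786,-.0339])+.0055*yv(6)
grab(c,6,.053,40)
E
```

```text
down t 16.56 tcp [ 0.4779 -0.0284  0.0529] F [ 0.6 -0.1  0.1] w 0.085 gf 0.0 q7 -0.65
closed t 17.17 tcp [ 0.4781 -0.0284  0.0532] F [-0.8 -0.5  3.5] w 0.0189 gf 39.3 q7 -0.65
lift t 18.43 tcp [ 0.4773 -0.0289  0.1989] F [-1.2  0.5 -1.9] w 0.0191 gf 39.1 q7 -0.4
```

```bash
python3 - <<'E'
import h
from h import *
h.F0=-1.9
s=np.array([.5692,-.298])
put(s+.0055*yv(11),11,.017)
ctrl.movep(np.r_[.42,-.2,.25],q_of(97));rep()
p,d=vision.grab_frame("top");cv2.imwrite("pics/t3.png",cv2.resize(p[180:300,270:510],(800,400)))
W=cloud("top",cv2.medianBlur(d,3))
m=(W[...,2]>.026)&(W[...,2]<.04)&(np.hypot(W[...,0]-.569,W[...,1]+.298)<.09)
print(rect(W[m][:,:2]))
for t in("bar","full_cast","section_cast","carrier","saddle_rest"):
    for r in models.masks_of("top",t)[:1]: print(t,r["p"],rect(plane("top",np.argwhere(r["mask"])[:,::-1],dict(bar=.034,full_cast=.046,section_cast=.046,carrier=.032,saddle_rest=.006)[t])[:,:2]))
E
sed -i 's/bar=(.066,.075,.479,-.033,7,"bar"),//' m2.py; python3 m2.py
```

```text
over t 19.51 tcp [ 0.5683 -0.2901  0.1999] F [-0.2  1.  -2.5] w 0.0187 gf 39.1 q7 0.11
low t 21.1 tcp [ 0.5681 -0.2925  0.0177] F [-0.1 -0.5 -1.9] w 0.019 gf 39.1 q7 -0.05
set z 0.0170 t 21.8 tcp [ 0.5682 -0.2926  0.0173] F [-2.5  0.8  4.2] w 0.0188 gf 39.8 q7 -0.05
up t 23.93 tcp [ 0.5672 -0.2928  0.1984] F [ 0.3  0.3 -0.7] w 0.0853 gf 0.0 q7 0.11
 t 24.69 tcp [ 0.42   -0.2009  0.2494] F [-0.3 -0.3  0.4] w 0.0854 gf 0.0 q7 0.05
[576.7, -290.8, 42.6, 119.9, 11.5]
bar 0.66 [561.9, -267.9, 25.3, 75.7, 8.4]
full_cast 0.9 [482.3, -68.3, 58.0, 60.7, 8.3]
section_cast 0.73 [474.4, 2.6, 58.6, 34.6, 6.7]
carrier 0.94 [479.1, -30.2, 63.7, 140.9, 7.5]
saddle_rest 0.76 [574.5, -276.0, 58.6, 100.6, 25.3]
top base 3776 yaw 7.5 centre [531.4 -26.2] size [201.9 147.9]
top carrier 609 yaw 6.25 centre [478.6 -30. ] size [ 58.9 135.9]
top full 491 yaw 6.5 centre [483.2 -68.6] size [54.5 59. ]
top section 283 yaw 6.25 centre [476.2   2.8] size [54.  32.9]
side base 3255 yaw 7.0 centre [531.  -25.8] size [202.1 147.4]
side carrier none
side full 448 yaw 9.75 centre [483.9 -66.9] size [56.7 55.1]
side section 328 yaw 5.75 centre [475.7   2.4] size [55.  33.4]
```

View pics/t3.png

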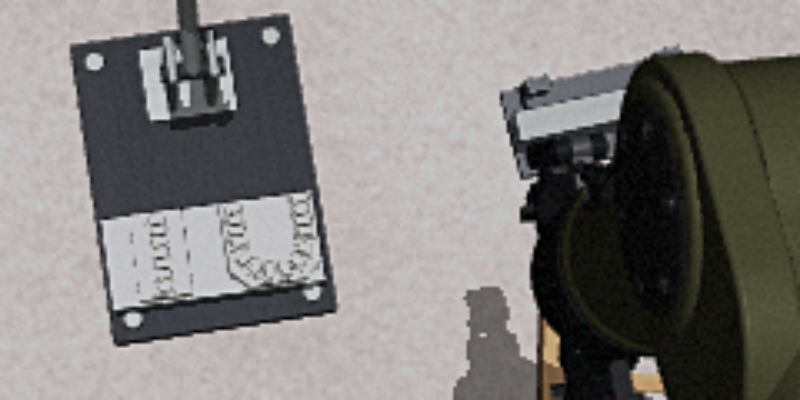

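The crop shows the bar lying in the saddles at (570,115), partly hidden by the arm, and both casts bare on the carrier. Next comes the full cast.

```bash
python3 - <<'E'
import h
from h import *
grab(np.array([.4833,-.0685]),7,.034,30)
ctrl.pause(.2);h.F0=get_state()["contact_force"][2];rep()
w=np.array([.3755,.298])
for z in(.2,.005): print(ctrl.ik(np.r_[w,z],q_of(102.3)))
E
```

```text
down t 27.42 tcp [ 0.4832 -0.0684  0.0338] F [ 0.4 -0.3  0. ] w 0.0854 gf 0.0 q7 -0.59
closed t 27.81 tcp [ 0.4835 -0.0684  0.0343] F [-1.   0.2  4. ] w 0.0551 gf 31.6 q7 -0.59
lift t 29.17 tcp [ 0.4826 -0.0688  0.1989] F [-0.3  0.9 -2.1] w 0.0547 gf 32.0 q7 -0.32
 t 29.37 tcp [ 0.4827 -0.0685  0.1989] F [-0.2  1.5 -1.1] w 0.0552 gf 32.0 q7 -0.32
[ 0.01667477  0.4767497  -1.08583789  1.91232786  0.487616    1.04817824
 -1.06292311]
[-0.30035544  0.68341994 -0.6425769   2.1300223   0.7714508   0.57372465
 -1.29648395]
```

```bash
python3 - <<'E'
import h
from h import *
h.F0=-1.2
put(np.array([.3755,.298]),12.3,.005)
p,d=vision.grab_frame("top");cv2.imwrite("pics/t4.png",cv2.resize(p[180:340,140:500],(800,356)))
W=cloud("top",cv2.medianBlur(d,3))
m=(W[...,2]>.026)&(W[...,2]<.04)&(np.hypot(W[...,0]-.569,W[...,1]+.298)<.09)
print(rect(W[m][:,:2]))
for t,z in dict(bar=.034,section_cast=.046,carrier=.032,saddle_rest=.02).items():
    for r in models.masks_of("top",t)[:1]: print(t,r["p"],rect(plane("top",np.argwhere(r["mask"])[:,::-1],z)[:,:2]))
E
```

```text
over t 30.79 tcp [0.3764 0.2968 0.1997] F [-0.5  0.2 -1.8] w 0.0552 gf 32.0 q7 -1.06
low t 32.44 tcp [0.3753 0.298  0.0058] F [-0.1 -0.3 -1.7] w 0.0551 gf 32.0 q7 -1.41
set z 0.0050 t 33.14 tcp [0.3755 0.298  0.0053] F [-0.7 -1.4  5.5] w 0.0546 gf 32.7 q7 -1.41
up t 35.08 tcp [0.3753 0.2971 0.1986] F [ 0.  -0.8 -0.4] w 0.0855 gf 0.0 q7 -1.06
[569.8, -298.3, 59.9, 131.2, 11.8]
section_cast 0.6 [656.2, -14.5, 118.2, 27.1, 1.2]
carrier 0.61 [565.3, -291.0, 65.6, 127.6, 11.9]
saddle_rest 0.82 [568.3, -294.4, 64.6, 129.2, 11.4]
```

View pics/t4.png

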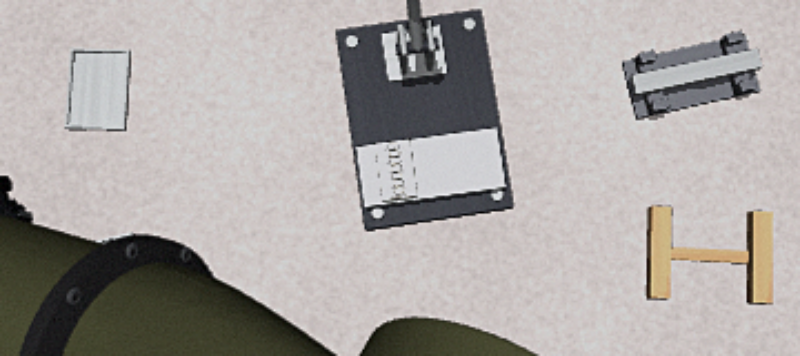

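The crop shows the bar lying centred in the saddles at (700,70) and the section cast alone on the carrier at (395,170). The full cast is hidden under the arm, so I'll check it later. Next comes the section cast.

```bash
python3 - <<'E'
import h
from h import *
grab(np.array([.4758,.0026]),6.3,.034,30)
h.F0=-0.8
put(np.array([.5697,.3014]),-3,.005)
ctrl.movep(np.r_[.45,.12,.3],q_of(97));rep()
p,d=vision.grab_frame("side");cv2.imwrite("pics/s5.png",p)
p,d=vision.grab_frame("top");cv2.imwrite("pics/t5.png",cv2.resize(p[180:340,140:500],(800,356)))
W=cloud("top",cv2.medianBlur(d,3))
m=(W[...,2]>.028)&(W[...,2]<.04)&(np.hypot(W[...,0]-.569,W[...,1]+.298)<.09)&(p.min(-1)>130)
print("bar",m.sum(),rect(W[m][:,:2]))
E
```

```text
down t 37.88 tcp [0.4757 0.0025 0.0339] F [-0.5  0.2 -0.2] w 0.0852 gf 0.0 q7 -0.81
closed t 38.27 tcp [0.4759 0.0026 0.0343] F [-0.7 -0.9  5.4] w 0.055 gf 31.6 q7 -0.81
lift t 39.62 tcp [0.4751 0.0021 0.1989] F [-0.6 -0.4 -0.7] w 0.0551 gf 31.9 q7 -0.52
over t 40.82 tcp [0.5701 0.2996 0.1993] F [ 0.5 -0.8 -0.8] w 0.0551 gf 31.9 q7 -1.06
low t 42.47 tcp [0.5696 0.3014 0.0056] F [-0.2 -0.5 -0.6] w 0.0549 gf 31.9 q7 -1.23
set z 0.0050 t 43.17 tcp [0.5696 0.3015 0.0055] F [-1.4 -1.2  5.7] w 0.0552 gf 32.5 q7 -1.23
up t 45.1 tcp [0.5693 0.3006 0.1983] F [-0.8  0.6 -0.3] w 0.0854 gf 0.0 q7 -1.06
 t 46.05 tcp [0.4505 0.1201 0.2994] F [ 0.5 -0.  -0. ] w 0.0855 gf 0.0 q7 -0.59
bar 515 [570.2, -298.3, 59.2, 129.7, 11.4]
```

View pics/t5.png

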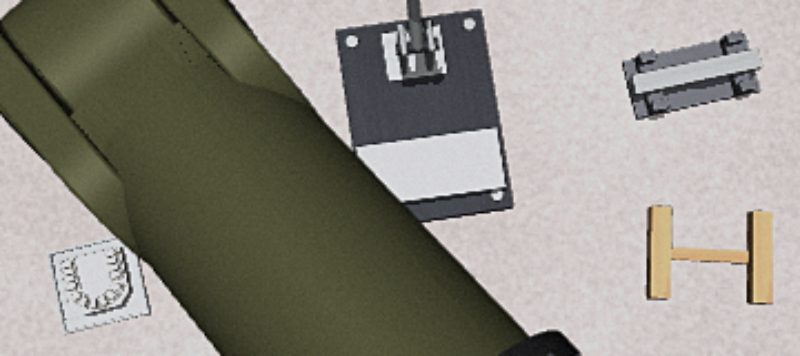

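View pics/s5.png

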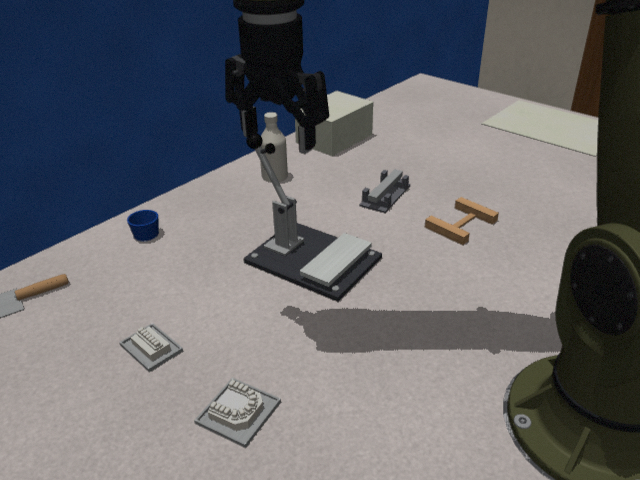

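Both casts sit teeth up in their trays: section at (150,343) and full at (237,407) in the side view. The carrier is bare at (335,260) and the bar is in the saddles at (387,187).

```bash
python3 - <<'E'
import h
from h import *
C=[]
for c in("side",):
    p,d=vision.grab_frame(c);W=cloud(c,cv2.medianBlur(d,3))
    m=(W[...,2]>.025)&(W[...,2]<.037)&(np.hypot(W[...,0]-.479,W[...,1]+.03)<.09)&(p.min(-1)>110)
    print(c,m.sum(),rect(W[m][:,:2]))
    uv=np.argwhere(m)[:,::-1];print(rect(plane(c,uv,.032)[:,:2]))
ctrl.movep(np.r_[.479,-.03,.25],q_of(97))
grab(np.array([.4787,-.0302]),6.7,.0105,40)
E
```

```text
side 1591 [480.8, -33.3, 60.5, 141.8, 6.9]
[480.5, -32.6, 59.8, 139.7, 6.7]
down t 48.67 tcp [ 0.4785 -0.0302  0.0103] F [-0.1  0.7  1.1] w 0.0854 gf 0.0 q7 -0.75
closed t 49.03 tcp [ 0.4789 -0.0301  0.0108] F [-1.1  0.8  4.5] w 0.0593 gf 42.9 q7 -0.75
lift t 50.51 tcp [ 0.478  -0.0306  0.1989] F [-0.2  0.1 -2.1] w 0.059 gf 43.4 q7 -0.41
```

```bash
python3 - <<'E'
import h
from h import *
h.F0=-2.0
put(np.array([.3887,-.3053])+.0013*yv(-4.4),-4.4,.0085)
ctrl.movep(np.r_[.45,.1,.35],q_of(97));rep()
for c in("top","side"):
    p,d=vision.grab_frame(c);W=cloud(c,cv2.medianBlur(d,3));cv2.imwrite(f"pics/{c}6.png",p if c=="side" else cv2.resize(p[180:340,340:500],(600,600)))
    m=(W[...,2]>.024)&(W[...,2]<.037)&(np.hypot(W[...,0]-.389,W[...,1]+.305)<.09)&(p.min(-1)>120)
    print(c,"carrier",m.sum(),rect(plane(c,np.argwhere(m)[:,::-1],.03)[:,:2]),np.median(W[m][:,2]))
    b=((p.max(-1).astype(int)-p.min(-1)>45)&(W[...,2]>.012)&(W[...,2]<.025)&(np.hypot(W[...,0]-.389,W[...,1]+.305)<.09))
    print("bearers",b.sum(),rect(plane(c,np.argwhere(b)[:,::-1],.02)[:,:2]))
    m=(W[...,2]>.028)&(W[...,2]<.038)&(np.hypot(W[...,0]-.569,W[...,1]+.298)<.075)&(p.min(-1)>(150 if c=="top" else 110))
    print("bar",m.sum(),rect(plane(c,np.argwhere(m)[:,::-1],.034)[:,:2]),np.median(W[m][:,2]))
E
```

```text
over t 51.62 tcp [ 0.3897 -0.3025  0.2   ] F [ 0.2 -0.1 -1.7] w 0.0591 gf 43.4 q7 -0.0
low t 53.25 tcp [ 0.3888 -0.3039  0.0093] F [ 0.1 -0.2 -1.9] w 0.0589 gf 43.4 q7 -0.32
set z 0.0085 t 53.95 tcp [ 0.3889 -0.304   0.0088] F [-1.7  0.2  4.9] w 0.0589 gf 44.3 q7 -0.32
up t 55.84 tcp [ 0.3879 -0.304   0.1986] F [0.2 0.8 0. ] w 0.0851 gf 0.0 q7 -0.0
 t 57.44 tcp [0.4504 0.0985 0.3493] F [-0.4 -0.4 -0.4] w 0.0851 gf 0.0 q7 -0.63
top carrier 1792 [388.2, -304.3, 138.6, 59.7, 85.8] 0.02864289398491565
bearers 224 [388.3, -304.1, 119.5, 87.7, 86.2]
bar 497 [565.3, -297.8, 57.8, 128.0, 6.4] 0.03221134920982198
side carrier 1154 [389.2, -306.6, 139.2, 59.3, 85.6] 0.030405033701501577
bearers 118 [389.4, -306.3, 119.8, 89.8, 85.8]
bar 264 [565.7, -301.6, 49.6, 125.6, 22.0] 0.03444976820372014
```

View pics/top6.png

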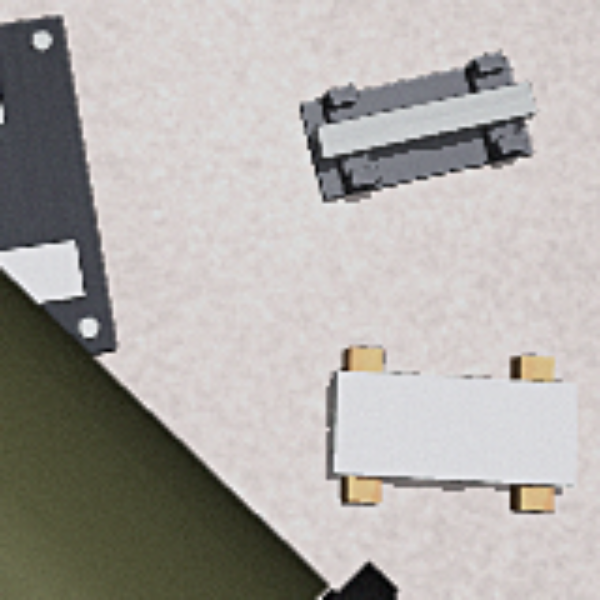

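View pics/side6.png

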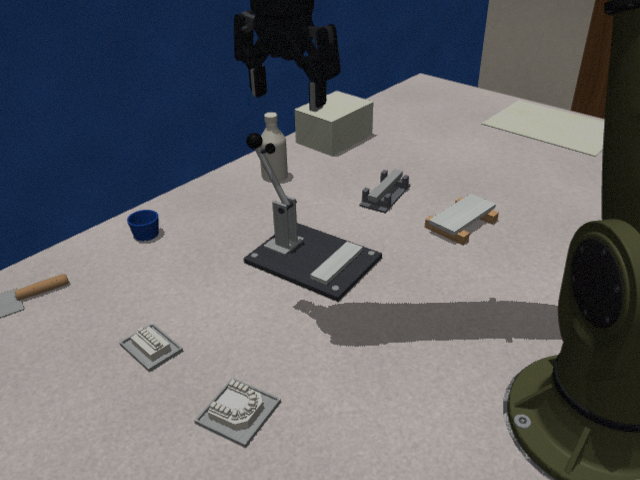

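The carrier is square and centred on the bearers, within 0.5 mm in both cameras. I'll check the bar's centring from its corners in the crop: left (320,125) and (324,157), right (533,85) and (535,115). The rest's edges are left (302,103) to (323,202) and right (510,55) to (530,155).

```bash
python3 - <<'E'
from h import *
f=lambda pts,z:plane("top",np.array(pts)/3.75+[340,180],z)[:,:2]
b=f([(320,125),(324,157),(535,85),(533,117)],.034); s=f([(302,103),(323,202),(510,63),(530,155)],.006)
c=f([(342,86),(358,170),(487,65),(510,140)],.032)
k=np.radians(11.3);R=np.array([[np.cos(k),-np.sin(k)],[np.sin(k),np.cos(k)]])
for n,v in(("bar",b),("cheeks",c),("rest",s)): print(n,((v-[.569,-.298])@R*1000).round(1).tolist(),v.mean(0).round(4))
E
```

```text
bar [[9.0, 62.0], [-10.0, 64.4], [4.8, -67.6], [-13.5, -61.4]] [ 0.5668 -0.2991]
cheeks [[29.2, 43.1], [-21.5, 46.4], [23.0, -43.7], [-23.6, -45.3]] [ 0.5707 -0.2975]
rest [[28.9, 62.3], [-32.4, 64.8], [25.6, -66.6], [-31.7, -63.7]] [ 0.5668 -0.2993]
```

```bash
python3 - <<'E'
from station import ticket
print(ticket.close_job())
E
```

```text
the job is handed in; nothing more can be done
None
```

The job is handed in after about 58 s of the 115 s allowed: the clamp stays open, the bar is centred on the saddle rest to about 1 mm, both casts were set down teeth up in their trays, and the carrier is square on the bearers to about 0.5 mm.

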